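# Heading check of a gyro sensor carrier with a ball level

### The arm

A 6-joint arm with a two-finger parallel gripper is mounted at the origin on the work surface. World frame = base frame: x ahead of the robot, y to its left, z up, the work surface at z = 0. Lengths are in m, angles in degrees, forces in N, time in s.
With the tool pointing down it reaches from about 0.3 to 0.95 m from the base axis. Payload 3.1 kg.
Tool frame: the origin (TCP) lies midway between the tips of the shut fingers; the grasp point (between the pads) lies 19 mm behind it (hold_point_z is the distance from the TCP to the grasp point, in m); z points along the fingers, y is the direction in which the jaws open and shut (so a half turn about z gives the same grasp; the last joint's range is limited). The gripper opens to 85 mm and grips with 20 to 120 N. Pads are 22 mm wide; open, the fingers measure 114 mm over their backs; the gripper's body (76 mm by 85 mm) begins 54 mm behind the grasp point. The pads swing forward as they close: fully open they stand 13 mm farther back than shut.
Start: joints at [69.632, 17.653, 93.61, -0, 68.738, -3.994], TCP at [0.176, 0.6, 0.231] pointing down, gripper open.
Joint ranges: [-175.34, 175.34], [-45.06, 112.39], [2.9, 150.54], [-68.45, 248.45], [3.09, 151.38], [-168.51, 168.51]. Speed limits (degrees/s): [159.86, 159.86, 180, 180, 180, 180].

### API

Orientations are given as [roll, pitch, yaw] about the fixed x, y, z axes, in that order (R = Rz(yaw) Ry(pitch) Rx(roll)).
In Python, from bench import goto, movel, move_joints, command_gripper, sleep, ik, snapshot, PlanningError, job_done, get_clock, get_qpos, get_dq, get_joint_efforts, get_tool_pos, get_ee_rot, get_force, get_ft_torque, get_grip_width, hold_point_z gives the robot as it stands. Calls block until the motion is done:
- goto(position, orientation): joint-space move of the TCP to a pose.
- movel(position, feed=0.15, frame=None, contact_N=None): straight line of the TCP; frame=None keeps the orientation; feed is the mean speed in m/s. With contact_N (N) it stops when the force on the tool has changed by that much, and returns True; else False.
- move_joints(angles): joint-space move.
- command_gripper(opening, squeeze=None): finger opening in m; squeeze is the grip in N (None keeps the last); returns when the fingers have stopped.
- sleep(seconds).
- ik(position, orientation): joint angles nearest the present ones, or None.
- snapshot(name): name is "side" or "top"; returns a dict with "image" (400x640x3 uint8, red, green, blue), "intrinsics" (3x3 intrinsics, pixels), "rvec" (rotation vector, rad) and "tvec" (3), from world to camera coordinates, as OpenCV has them. Camera axes: x right, y down, z forward; pixel columns grow to the right and rows downward; lengths in m; the calibration is good to about 2 mm. A picture is of the moment at which its call begins. There is no depth.
A pose or a line that the arm cannot do raises PlanningError and nothing moves.
- job_done(): hands the job in, once; it reports no verdict.
Readings, each from a call of its own:
- get_clock(): time.
- get_qpos(): joint angles.
- get_dq(): joint speeds.
- get_joint_efforts(): joint torques, N m.
- get_tool_pos(): TCP position.
- get_ee_rot(): TCP orientation.
- get_force(): force on the tool from outside, world axes, zero at the start.
- get_ft_torque(): the same for the moment, N m.
- get_grip_width(): finger opening in m.
Only numpy, scipy, OpenCV 4.12 (cv2) and the standard library are available. Lean on these libraries where they do the work, as an engineer would, in place of code of your own. Each camera call takes 0.05 s, during which the arm holds its last target. There are 200 camera calls.

### The job

Run the quarter-turn heading check on the gyro sensor carrier: pinch its bail handle gently (no harder than about 20 N) and lift it straight up, about 8 cm off its blue pad, before turning it. Then, staying over the pad, turn it level through a quarter turn so that its orange pointer aims at the orange marker, with the loose yellow ball staying inside the white ring of the dish the whole time and untouched by the gripper. Finish holding the carrier there in the air, still and level: do not put it down or let go, and leave the things round about where they are.

Things in the scene. Friction and masses are not known exactly. Their poses are not given: they have to be found in the camera images.
- pad: Blue fixed rest pad, 230 x 170 x 8 mm; origin at the centre of its underside on the desk, x along its long side. Its yaw varies within about +-25 degrees. The two markers stand 190 mm from its centre, one on its +y and one on its -y side, which is which varies.
- carrier: Loose gyro sensor carrier, 0.24 to 0.38 kg: white plate 180 x 130 x 4 mm, green board at each end, black dish (radius 53, rim 14 mm up) in the middle, aluminium bail over it. Origin: centre of its underside (8 mm above the desk at first); x to the orange pointer, z up. Starts with x along the pad's x within 4 degrees. Centre of mass within 3 mm of below the bail's middle: hangs level there.
- bail_grip (a point): Middle of the bail's crossbar, 95 mm above the carrier's underside, over the dish centre: pinch here. Bar 14 mm thick, 14 mm high (grey sleeve 70 mm long), along the carrier's y, 128 mm long, on legs at y = +-60 mm; take it from above, fingers closing along the carrier's x. About 55 mm free between the bar and the ball's top.
- pointer_tip (a point): Tip of the orange pointer on the carrier's +x end, 119 mm from the carrier's centre, 2 mm above its underside.
- dish_center (a point): Centre of the dish's floor, 6 mm above the carrier's underside. Shallow dish: flat to 6 mm radius, then rising at 3.5 degrees to 16 mm, 7.5 to 30 mm and 12.5 to 51 mm radius. A white ring of 24 mm radius is painted in it.
- ball_center (a point): Centre of the loose yellow ball, 26 mm diameter, 15 g, that rests in the middle of the dish and rolls easily (it starts to roll at under 2 degrees of tilt).
- ball: The same yellow ball; its origin is a point of its surface that turns as it rolls: use ball_center for its place.
- orange_marker: Orange fixed cone on the desk, 44 mm wide at the foot, 45 mm tall; origin at the centre of its underside. The pointer must end aiming at it.
- white_marker: White cone of the same size on the opposite side of the pad; the wrong one to aim at.
- mouse: Black computer mouse, about 75 x 64 x 36 mm, loose; bystander, origin under its front part.
- pen_cup: Dark steel cup of pens, 74 mm wide, cup 95 mm and pens 145 mm tall, loose; bystander, origin at the centre of its underside.
- spare_board: Loose green circuit board 100 x 85 mm with a copper heat sink, 16 mm tall; bystander, origin at the centre of its underside.
- notebook: Black notebook 90 x 130 x 12 mm, loose; bystander, origin at the centre of its underside.
There are look-alikes about, which are no part of the job. Leave any red look-alike of the carrier alone.

How it is judged:
By the outcome, as a careful person would: the job done as asked, in the order asked, and still so for the second after the job is handed in, while the arm keeps its last pose, push and grip.
It also fails if it takes over 42 s, if anything falls off the work surface, if the arm or the gripper's body presses on something with over 40 N, if the wrist force passes 120 N, or if a joint passes its speed limit or range.

## Working session

There is one attempt and no reset: what is moved stays moved. The work goes in short steps, each a Python script; the robot and the scene stay as the last script left them, time stands still between calls to the robot, and variables do not carry over. Pictures are saved under pics/ and viewed, on a budget of 10 in all, crops included, one or two more only if the job needs it, and the job is handed in when it is done.

```bash
mkdir -p pics; ls
python3 - <<'E'
from bench import *
import cv2
for n in("top","side"):
    s=snapshot(n);cv2.imwrite(f"pics/{n}0.png",s["image"][:,:,::-1]);print(n,s["intrinsics"],s["rvec"],s["tvec"])
print(get_clock(),get_tool_pos(),get_ee_rot(),hold_point_z() if callable(hold_point_z) else hold_point_z)
E
```

```text
pics
top [[387.93312852   0.         324.60916242]
 [  0.         387.93312852 196.53066486]
 [  0.           0.           1.        ]] [ 1.99126468 -2.23210945  0.22929094] [0.07370786 0.53684207 0.9106889 ]
side [[403.98794513   0.         330.14197427]
 [  0.         403.98794513 196.72949839]
 [  0.           0.           1.        ]] [ 2.42016674 -0.23784729  0.10648747] [-0.49954966  0.13554136  1.28746245]
0.1 [0.17594924 0.59891261 0.23011993] [-1.79874868e+02 -7.34244292e-03  1.63628231e+02] 0.0187
```

View pics/top0.png

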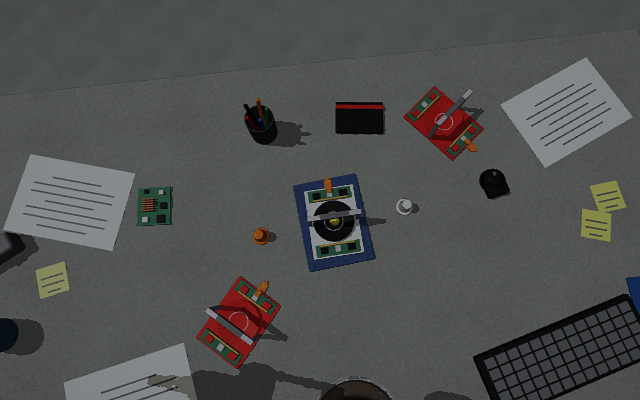

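View pics/side0.png

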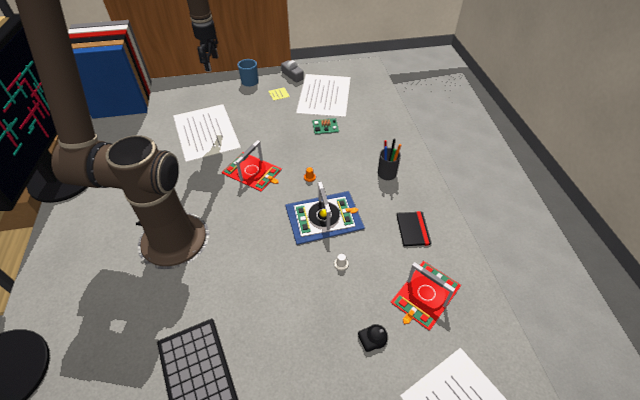

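The top view shows the carrier on the blue pad at about (334,221), with its pointer up at (328,183). The orange marker is at (261,236), the white one at (404,207), and there are red look-alikes at (240,322) and (443,122). The pointer has to turn counterclockwise to reach the orange marker.

```bash
cat > h.py <<'E'
import numpy as np, cv2
from bench import *
def ray(s,uv,z):
    R=cv2.Rodrigues(np.array(s["rvec"]))[0];t=np.array(s["tvec"]).ravel()
    K=np.array(s["intrinsics"]);uv=np.atleast_2d(uv).astype(float)
    d=(R.T@np.linalg.inv(K)@np.c_[uv,np.ones(len(uv))].T).T;c=-R.T@t
    return (c+d*((z-c[2])/d[:,2])[:,None])[:,:2]
def proj(s,P): 
    return cv2.projectPoints(np.atleast_2d(P).astype(float),np.array(s["rvec"]),np.array(s["tvec"]),np.array(s["intrinsics"]),None)[0][:,0]
def blobs(s,lo,hi,roi,mina=4):
    m=cv2.inRange(cv2.cvtColor(s["image"],cv2.COLOR_RGB2HSV),lo,hi)
    x0,y0,x1,y1=roi;k=np.zeros_like(m);k[y0:y1,x0:x1]=m[y0:y1,x0:x1]
    n,l,st,c=cv2.connectedComponentsWithStats(k)
    return [(st[i,4],st[i,:4].tolist(),c[i].round(1).tolist()) for i in range(1,n) if st[i,4]>=mina],k
E
python3 - <<'E'
from h import *
s=snapshot("top");q=snapshot("side")
b,m=blobs(s,(105,120,40),(125,255,255),(280,165,390,280))
P=ray(s,np.argwhere(m)[:,::-1],.008)
r=cv2.minAreaRect((P*1000).astype(np.float32));print("pad",r)
O=(5,150,90),(20,255,255)
print("orange top",blobs(s,*O,(245,165,345,250))[0])
print("orange side",blobs(q,*O,(290,150,370,225))[0])
Y=(22,120,90),(34,255,255)
print("yel",blobs(s,*Y,(310,190,360,260))[0],blobs(q,*Y,(300,190,350,240))[0])
for uv,n in(((261,236.5),"or"),((404,207),"wh")):print(n,ray(s,uv,.02))
a=cv2.resize(s["image"][165:280,285:385],(500,575),interpolation=cv2.INTER_CUBIC)
c=cv2.resize(q["image"][175:250,280:370],(690,575),interpolation=cv2.INTER_CUBIC)[:, 200:500]
cv2.imwrite("pics/c1.png",np.hstack([a,c])[:,:,::-1])
E
```

```text
pad ((485.24151611328125, -1.9430694580078125), (227.57342529296875, 167.85830688476562), 5.099911689758301)
orange top [(np.int32(89), [324, 177, 8, 16], [327.5, 184.7]), (np.int32(32), [313, 196, 32, 6], [328.5, 198.3]), (np.int32(129), [253, 228, 15, 16], [258.3, 235.1]), (np.int32(5), [268, 233, 1, 5], [268.0, 235.0]), (np.int32(26), [320, 242, 25, 5], [331.9, 244.0])]
orange side [(np.int32(120), [304, 167, 12, 15], [309.3, 174.8]), (np.int32(48), [346, 208, 12, 5], [351.4, 209.8])]
yel [(np.int32(23), [330, 219, 9, 4], [333.8, 220.0])] [(np.int32(33), [337, 201, 9, 21], [340.9, 210.8]), (np.int32(4), [303, 208, 2, 4], [303.8, 209.5]), (np.int32(43), [320, 209, 7, 8], [323.0, 212.6]), (np.int32(17), [305, 213, 4, 16], [306.7, 220.7])]
or [[0.46489301 0.18338306]]
wh [[ 0.49874384 -0.18821554]]
```

View pics/c1.png

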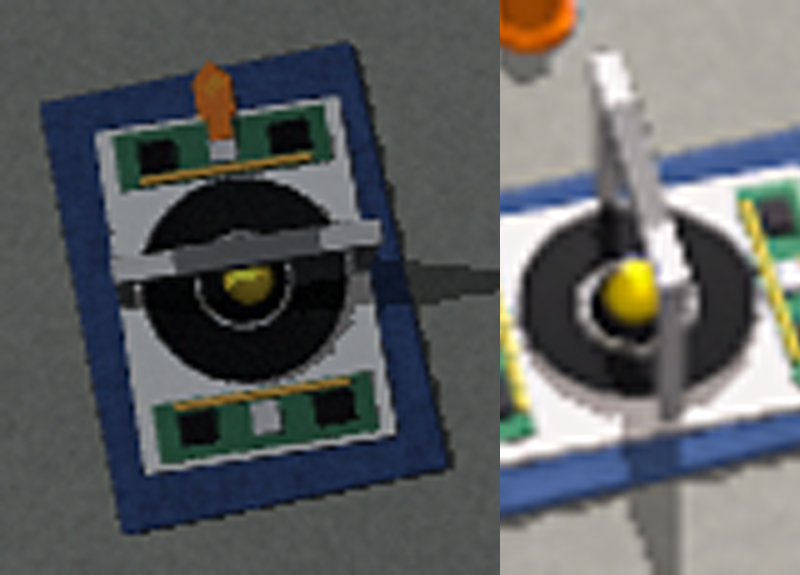

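The crop shows the plate corners at (97,132), (337,97), (396,437) and (150,473). The bar ends are at (112,267) and (380,233), the pointer tip is at (210,62), and the ball sits inside the ring. I'll convert these to world positions.

Run:
```python
from h import *
s=snapshot("top");q=snapshot("side")
f=lambda p:(np.array(p)+.5)/5-.5+[285,165]
C=ray(s,f([(97,132),(337,97),(396,437),(150,473)]),.012)
print("plate c",C.mean(0),"sizes",[np.linalg.norm(C[i]-C[i-1]) for i in range(4)])
x=(C[0]+C[1]-C[2]-C[3]);print("yaw",np.degrees(np.arctan2(x[1],x[0])))
y=(C[0]+C[3]-C[1]-C[2]);print("yaw",np.degrees(np.arctan2(-y[0],y[1])))
T=ray(s,f((210,62)),.010)[0];d=T-C.mean(0);print("tip",T,np.linalg.norm(d),np.degrees(np.arctan2(d[1],d[0])))
B=ray(s,f([(112,267),(380,233)]),.106);d=B[0]-B[1];print("bar",B.mean(0),np.linalg.norm(d),np.degrees(np.arctan2(-d[0],d[1])))
# side: bar ends, crop scale 690/90
sc=690/90
g=lambda p:(np.array(p)+[-300,0]+.5)/[sc,575/75]-.5+[280,175]
print("side bar far/near ends top",ray(q,g([(605+0,55+8),(672,262)])+0,.108).mean(0))
# fingers-open poses check
```

```text
plate c [ 0.48466846 -0.00425116] sizes [np.float64(0.1787717921937895), np.float64(0.12727639267802435), np.float64(0.17928319122744243), np.float64(0.12576969045894293)]
yaw 2.489981913263523
yaw 1.8412975632781199
tip [6.03294856e-01 7.60725225e-05] 0.11870529650195519 2.0890990704387424
bar [ 0.48591462 -0.0033669 ] 0.1264210019528836 0.7724521281667805
side bar far/near ends top [ 4.87243990e-01 -4.46829814e-04]
```

Run:
```python
from h import *
p=[.4853,-.0032];o=[180,0,92.1]
print(ik(p+[.16],o),ik(p+[.165],[180,0,185.1]))
goto(p+[.23],o);print(get_clock(),get_tool_pos(),get_ee_rot())
command_gripper(.045,20);print(get_clock(),get_grip_width())
movel(p+[.125],.1)
print(get_clock(),get_tool_pos(),get_force())
im=[]
s=snapshot("top");q=snapshot("side")
a=cv2.resize(s["image"][165:265,285:385],(400,400),interpolation=cv2.INTER_CUBIC)
c=cv2.resize(q["image"][160:240,280:360],(400,400),interpolation=cv2.INTER_CUBIC)
cv2.imwrite("pics/c2.png",np.hstack([a,c])[:,:,::-1])
```

```text
[-5.52030795e+00  7.16305849e+00  1.15537466e+02 -2.54444375e-14
  5.72994756e+01 -7.62030795e+00] [  -5.52030795    6.75833082  115.32368964    0.           57.91797954
 -100.62030795]
2.7083 [ 0.48542612 -0.00254205  0.2300022 ] [ 1.79994577e+02 -1.39260242e-02  9.21606409e+01]
3.1833 0.04474266124651593
4.3833 [ 0.4860322  -0.00327882  0.12569977] [ 0.52245369 -0.26411726 -1.12793757]
```

View pics/c2.png

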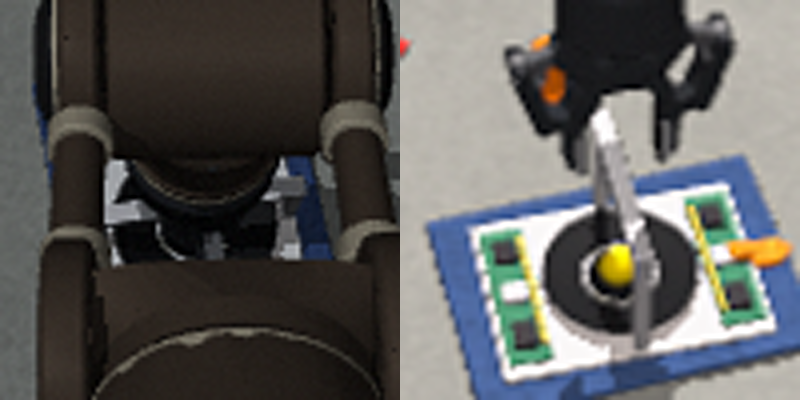

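The side view shows both fingers straddling the bar, with tips at about (578,170) and (665,160). The ball is centred in the ring.

Run:
```python
from h import *
p=[.4853,-.0032]
print(movel(p+[.0845],.06,contact_N=6),get_tool_pos(),get_clock())
f0=np.array(get_force())
command_gripper(.026,20);command_gripper(.020)
print(get_clock(),get_grip_width(),np.array(get_force())-f0)
q=snapshot("side")
c=cv2.resize(q["image"][160:240,270:370],(750,600),interpolation=cv2.INTER_CUBIC)
cv2.imwrite("pics/c3.png",c[:,:,::-1])
g=lambda P:((proj(q,P)-[270,160]+.5)*7.5-.5).round()
print(g([[.4853,-.0032,.103],[.4853,-.0032,.110],[.4853,-.0032,.027]]))
```

```text
False [ 0.48549642 -0.00323086  0.08451969] 5.3083
5.8667 0.020217030984122742 [-1.02584855 -0.02046741 -0.41893914]
[[402. 282.]
 [402. 271.]
 [402. 395.]]
```

View pics/c3.png

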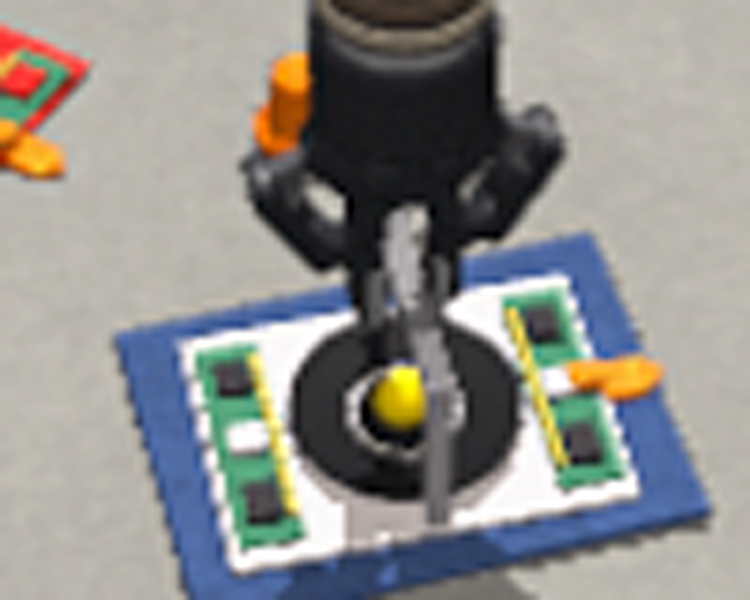

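The fingers straddle the bar evenly: pads at about x=372 and 437, bar centre at about 406. The ball is centred at (400,400). Next I'll close gently and lift a little.

Run:
```python
from h import *
f0=np.array(get_force())
for w in(.018,.0165,.0155,.0145):
    command_gripper(w,20);print(w,round(get_grip_width(),4),(np.array(get_force())-f0).round(2))
command_gripper(.008,20);sleep(.2);print(get_grip_width(),(np.array(get_force())-f0).round(2),get_clock())
p=list(get_tool_pos())
movel([.4853,-.0032,.1045],.02)
sleep(.3)
print(get_clock(),get_tool_pos(),get_grip_width(),(np.array(get_force())-f0).round(2),np.array(get_ft_torque()).round(3))
q=snapshot("side")
c=cv2.resize(q["image"][160:240,270:370],(750,600),interpolation=cv2.INTER_CUBIC)
cv2.imwrite("pics/c4.png",c[:,:,::-1])
```

```text
0.018 0.0181 [-0.18 -0.69  0.78]
0.0165 0.0166 [-0.12 -0.13  1.63]
0.0155 0.0154 [1.11 0.69 1.63]
0.0145 0.0145 [ 1.34  0.02 -0.33]
0.013774494250769022 [2.18 1.16 1.19] 7.2
8.65 [ 0.48523772 -0.00321536  0.10440373] 0.013433980402656366 [ 0.12 -0.57 -1.4 ] [-0.001  0.004 -0.01 ]
```

View pics/c4.png

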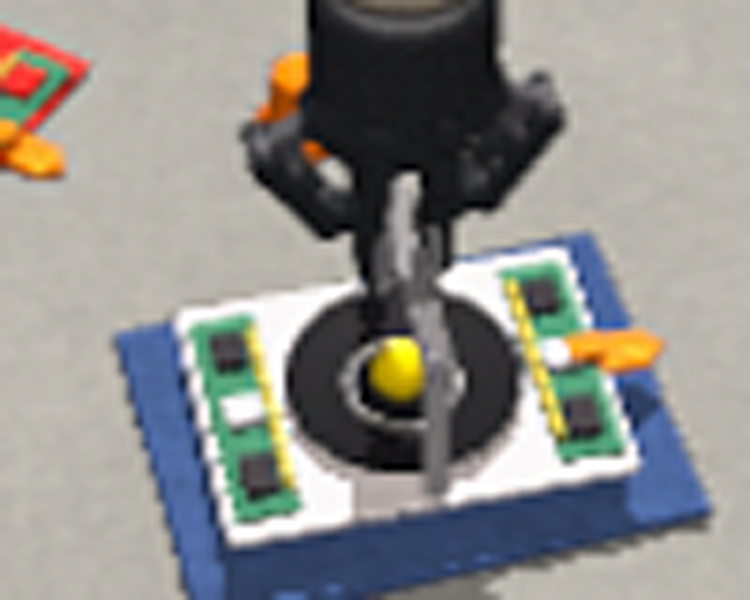

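The carrier is lifted 2 cm and level, with the ball at (397,367) inside the ring. I'll lift it the rest of the way and then turn.

Run:
```python
from h import *
movel([.4853,-.0032,.1650],.03);sleep(.4)
print(get_clock(),get_tool_pos(),get_ee_rot(),get_grip_width(),np.array(get_ft_torque()).round(3))
Y=(22,120,90),(34,255,255)
q=snapshot("side");a=q["image"]
def pr():
    q=snapshot("side")
    print(get_clock(),get_ee_rot()[2],[b for b in blobs(q,*Y,(295,150,360,235),15)[0]], proj(q,[[*get_tool_pos()[:2],.0845+.0227]]).round(1))
    return q["image"]
pr()
ims=[a]
j=np.array(get_qpos()); jt=np.array(ik([.4853,-.0032,.165],[180,0,92.1]));print(j.round(2),jt.round(2))
for d in(15,50,):
    t=jt.copy();t[5]-=d;move_joints(t);ims.append(pr())
c=np.hstack([cv2.resize(i[140:220,280:360],(266,266),interpolation=cv2.INTER_CUBIC) for i in ims])
cv2.imwrite("pics/c5.png",c[:,:,::-1])
```

```text
11.2667 [ 0.48527124 -0.00319428  0.16496161] [-1.79995241e+02 -2.29640700e-04  9.21012093e+01] 0.013720682468960032 [-0.     0.     0.019]
11.3667 92.09745681652626 [(np.int32(34), [338, 186, 8, 21], [341.6, 195.8]), (np.int32(52), [319, 193, 8, 8], [322.7, 196.7])] [[323.2 196.3]]
[ -5.52   6.76 115.32   0.    57.92  -7.62] [ -5.52   6.76 115.32  -0.    57.92  -7.62]
11.775 106.94465562815611 [(np.int32(42), [333, 183, 15, 19], [339.8, 191.9]), (np.int32(55), [319, 193, 9, 8], [323.3, 196.7]), (np.int32(16), [307, 206, 7, 10], [309.9, 210.6])] [[323.2 196.3]]
12.4583 141.9710821821596 [(np.int32(57), [320, 193, 9, 8], [324.0, 196.4])] [[323.2 196.3]]
```

View pics/c5.png

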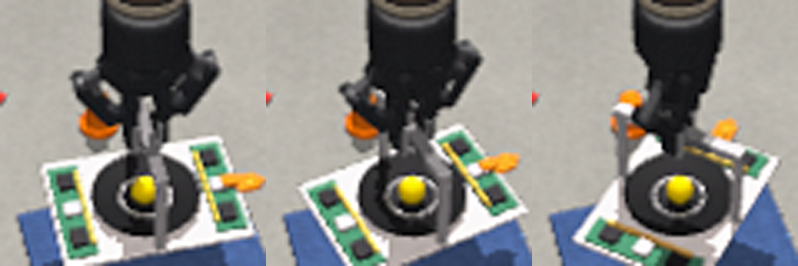

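The ball stays centred in the ring through the first 50° of the turn. I'll finish it in small steps.

Run:
```python
from h import *
Y=(22,120,90),(34,255,255)
t=np.array(ik([.4853,-.0032,.165],[180,0,185.1]));e=t[5]
for d in(28,14,0):
    t[5]=e+d;move_joints(t);sleep(.15)
sleep(.5)
q=snapshot("side");s=snapshot("top")
print(get_clock(),get_tool_pos(),get_ee_rot(),get_grip_width(),np.array(get_ft_torque()).round(3))
print("ball",blobs(q,*Y,(295,150,360,235),15)[0],proj(q,[.4853,-.0032,.1072]))
O=(5,150,90),(20,255,255)
print(blobs(q,*O,(280,140,370,230))[0],blobs(s,*O,(240,190,345,260))[0])
# expected pointer tip & base in views
for y in(93.1,95.1,97.1):
    u=np.array([np.cos(np.radians(y)),np.sin(np.radians(y)),0]);c=np.array([.4853,-.0032,.0903])
    print(y,proj(q,[c+u*.119,c+u*.09]).round(1).tolist(),proj(s,[c+u*.119,c+u*.09]).round(1).tolist())
a=cv2.resize(s["image"][180:260,240:390],(750,400),interpolation=cv2.INTER_CUBIC)
c=cv2.resize(q["image"][140:220,270:370],(500,400),interpolation=cv2.INTER_CUBIC)
cv2.imwrite("pics/c6.png",np.hstack([a[:,:300],c])[:,:,::-1])
```

```text
14.55 [ 0.48530996 -0.00321562  0.16500444] [-1.79998854e+02  1.42682860e-03 -1.74908108e+02] 0.013758185768143224 [-0.024  0.009 -0.004]
ball [(np.int32(18), [307, 185, 10, 4], [310.9, 186.4]), (np.int32(55), [320, 192, 9, 8], [324.3, 195.7])] [[323.15558297 196.3047679 ]]
[(np.int32(111), [304, 167, 15, 13], [309.7, 174.1]), (np.int32(5), [338, 209, 5, 2], [340.0, 209.8]), (np.int32(4), [332, 211, 4, 2], [333.5, 211.2]), (np.int32(7), [316, 214, 7, 2], [319.0, 214.6])] [(np.int32(66), [285, 220, 11, 9], [290.0, 224.1]), (np.int32(157), [253, 228, 16, 17], [259.6, 235.4])]
93.1 [[314.6, 173.7], [316.6, 179.8]] [[284.2, 224.2], [296.3, 222.2]]
95.1 [[313.4, 173.9], [315.7, 179.9]] [[284.5, 226.0], [296.5, 223.5]]
97.1 [[312.2, 174.1], [314.8, 180.1]] [[284.8, 227.7], [296.8, 224.8]]
```

View pics/c6.png

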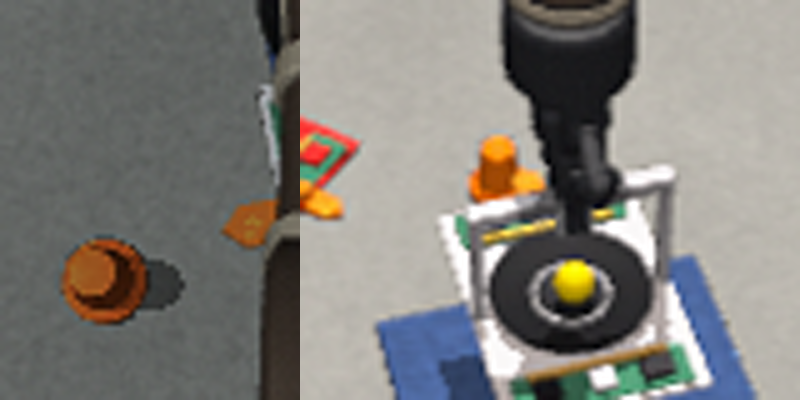

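Run:
```python
from h import *
s=snapshot("top")
M=ray(s,(260.6,236.0),.006)[0];T=ray(s,(284.2,225.8),.0903)[0];c=np.array([.4853,-.0032])
a=lambda v:np.degrees(np.arctan2(v[1],v[0]))
print("marker",M,a(M-c),"tip",T,np.linalg.norm(T-c),a(T-c))
print(get_clock(),get_dq(),get_grip_width())
```

```text
marker [0.46803585 0.18647436] 95.20072751155354 tip [0.47515677 0.11588959] 0.11952077724361541 94.86831079760141
14.6 [ 0.02444655 -0.01655268 -0.03556455  0.06438909  0.0097801   0.04714288] 0.013127011793161211
```

The aim is within 0.4° of the marker, and the tip radius of 119.5 mm matches the given 119 mm. The carrier is still and level with the ball centred, so I'm handing it in.

Run:
```python
from h import *
sleep(.5)
q=snapshot("side");print(blobs(q,(22,120,90),(34,255,255),(295,150,360,235),15)[0],get_tool_pos(),get_clock())
job_done()
```

```text
[(np.int32(25), [307, 184, 14, 5], [313.0, 186.0]), (np.int32(55), [320, 192, 9, 8], [324.3, 195.7])] [ 0.48530031 -0.00319479  0.16500598] 15.15
the job is handed in; nothing more can be done
```

The heading check is done and handed in at 15 s, with the arm still holding the carrier in the air. I pinched the bail at 20 N, lifted the carrier about 80 mm straight up off the pad, and turned it 93° on the spot so the pointer aims at the orange marker.

**Final checks:**
- **Aim:** the pointer tip lies at 94.9° and the marker at 95.2° from the carrier's centre, so the aim is within about 0.4°. A rougher estimate from the visible part of the pointer suggested up to 1° off.
- **Level and still:** the tool is vertical to within 0.01°. The carrier looks level in the picture. The position did not drift over the last half second.
- **Ball:** it was inside the white ring, near the middle, in every picture, and its place did not change between the last two. The fingers stayed well above it.
- **Surroundings:** the markers, red look-alikes and other objects were not approached. I did not compare their positions again afterwards.

No check failed.

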